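# Reset the length stop of the cross-cut jig and bring the dark walnut rail up to it

## Task

Reset the length stop on the cross-cut jig to the hole marked by the red tape: pull the red spring plunger knob up, slide the blue stop carriage along the tube and let the plunger drop fully home in that hole (the tape was stuck on by hand, so feel for the hole). Then slide the dark walnut rail flat along the fence until its end gently rests against the stop plate. Do not strain the pin or ram the stop, and leave the other things on the bench alone.

Things in the scene. Friction and masses are not known exactly. Their poses are not given: they have to be found in the camera images.
- jig: Cross-cut jig, screwed to the bench (fixed). Plywood board 18 mm thick, x -120..120, y -360..260 mm of its frame. Origin at bench level; y runs along fence and tube (stop towards +y, saw-cut end -y); x points from the dark walnut rail's side (robot side) over the fence to the tube. Fence: 40 mm tall on the board, whole length, x -22 (working face) to -4. Aluminium saw-guide cheeks 62 mm tall at x -3..47, y -146..-114.
- fence (a point): Point on the fence's working face (which looks to jig -x), at the saw cut, half-way up the dark walnut rail (12.5 mm above the board).
- tube (a point): Fixed square steel tube behind the fence, 30 x 30 mm, along jig y: this point is the middle of its top face, 68 mm over the bench, at jig x 35, y 72. Aluminium feet 56 mm tall on the board at jig y -100..-84 and 229..245. Its top has four 10 mm holes at irregular spacings of 35 mm and more: the plunger starts home in one, each of the other three has a tape beside it.
- carriage: Stop carriage: blue square sleeve 39 mm wide, 100 mm long, sliding on the tube along jig y (friction 2.5 N, 0.45 kg; cannot turn or lift off; plunger axis from jig y -35 to 170). Axes as the jig's, origin on the plunger axis at the tube's top face. Sleeve top 4 mm above it; plunger housing 26 mm dia. to 10 mm, then 18 mm dia. to 30 mm above it. White pointer line at the plunger axis on the +x side.
- stop_face (a point): Middle of the stop plate's face (it looks to -y), 12.5 mm above the board, 50 mm to -y of the plunger axis. Aluminium plate 42 mm wide (jig x -69.5..-27.5), 10 mm thick, 51 mm tall, hung in front of the fence from an arm on the sleeve's top (carriage y -50..-30, 4 to 10 mm above the carriage's origin).
- plunger: The spring plunger in the carriage: red knob above, steel pin 8 mm in diameter below, with its nose chamfered by 1 mm. Origin on its axis, at the tube's top face when the pin is home in a hole; rises as it is pulled.
- knob (a point): Centre of the red pull knob, a smooth upright cylinder 24 mm in diameter and 24 mm tall. With the pin home, the centre is 112 mm above the bench and the knob's underside 28 mm above the sleeve's top.
- pull (a joint): How far the plunger is pulled up, m: 0 = home in a hole (pin 8 mm deep), 0.008 = pin nose riding on the tube's top face between holes, 0.012 = upper end of travel. The spring pushes it down with 6 N at 0 rising to 9.6 N at 0.012. It does not stay up by itself; let go between holes, its nose drags on the tube with about 2 N and it snaps down when it meets a hole.
- tape_red: Red tape strip on the board behind the tube (48 mm across the board, 12 mm wide), axes as the jig's, origin at its middle. It marks the hole to use, but was stuck on by hand: along the jig's y the hole's centre lies 4 to 7 mm to one side or the other of the tape's middle. Which of the three holes it marks changes.
- tape_yellow: Yellow tape of the same size at another hole, just as roughly placed (another job's length, not wanted now).
- tape_green: Green tape of the same size at the third hole, just as roughly placed (not wanted now).
- workpiece: The dark walnut rail, loose, lying flat on the jig's board on the -x side of the fence, to -y of the stop: 40 mm (its x) by 240 mm (its y) by 25 mm tall, about 0.17 kg. Origin at its centre; its axes lie roughly along the jig's at the start. It starts some 5 to 20 mm clear of the fence, a little askew.
- hammer: Bystander: hammer with yellow handle lying on the bench, beyond the -y end of the jig.
- flask: Bystander: blue flask 66 mm in diameter, 180 mm tall, standing beyond the +y end of the jig.
- log_slice: Bystander: slice of a log, 90 mm in diameter, 28 mm tall, beyond the +y end of the jig.
- pull_saw: Bystander: pull saw, 545 mm long, lying on the bench behind the jig (+x).

How it is judged:
On the way, in this order (a step that is already met when the one before it is completed fails the run):
1. the plunger is pulled up clear of the tube (value of joint pull above 0.0085 m), for 0.1 s.
2. the plunger is home in the hole by the red tape (value of joint pull below 0.0015 m and y of plunger in the frame of tape_red between -0.01 and 0.01 m), for 0.3 s.
3. the dark walnut rail's end is at the stop (y of workpiece in the frame of stop_face above -0.123 m), for 0.2 s.
At the end, for the whole second after the job is handed in: The plunger is home (pulled less than 1.5 mm) in the hole by the red tape (within 10 mm of the tape's middle along the tube); the dark walnut rail lies flat on the board, along the fence (within 3 mm of it and 0.03 rad), its end within 3 mm of the stop plate, at rest (all of step 2 and y of workpiece in the frame of stop_face between -0.123 and -0.117 m and x of workpiece in the frame of jig between -0.045 and -0.039 m and z of workpiece in the frame of jig below 0.034 m and angle between the y axis of workpiece and the y axis of jig, either way round below 0.03 rad and linear speed of workpiece below 0.01 m/s); the robot touches nothing.
It fails at once if the pin is strained against the tube (over 40 N) (contact force between plunger and jig above 40 N).
It fails at once if the dark walnut rail is rammed against the stop (over 30 N) (contact force between workpiece and carriage above 30 N).
It fails at once if a bystander is moved by more than 20 mm (distance of any of hammer, flask, log_slice, pull_saw from where it was at the start of the episode above 0.02 m).
It also fails if it takes over 72 s, if anything falls off the work surface, if the arm or the gripper's body presses on something with over 40 N, if the wrist force passes 120 N, or if a joint passes its speed limit or range.

## Robot

A 6-joint arm with a two-finger parallel gripper is mounted at the origin on the work surface. World frame = base frame: x ahead of the robot, y to its left, z up, the work surface at z = 0. Lengths are in m, angles in rad, forces in N, time in s.
With the tool pointing down it reaches from about 0.3 to 0.95 m from the base axis. Payload 3.1 kg.
Tool frame: the origin (TCP) lies at the very end of the fingers, on their centre line; the grasp point (between the pads) lies 19 mm behind it; z points along the fingers, y is the direction in which the jaws open and shut (so a half turn about z gives the same grasp; the last joint's range is limited). The gripper opens to 85 mm and grips with 20 to 120 N. Pads are 22 mm wide; open, the fingers measure 114 mm over their backs; the gripper's body (76 mm by 85 mm) begins 54 mm behind the grasp point. The pads swing forward as they close: fully open they stand 13 mm farther back than shut.
Start: joints at [-1.177, 0.308, 1.634, -0, 1.2, -0.07], TCP at [0.28, -0.559, 0.195] pointing down, gripper open.
Joint ranges: [-3.06, 3.06], [-0.79, 1.96], [0.05, 2.63], [-1.19, 4.34], [0.05, 2.64], [-2.94, 2.94]. Speed limits (rad/s): [2.79, 2.79, 3.14, 3.14, 3.14, 3.14].

## Interface

Orientations are given as a 3x3 rotation matrix whose columns are the frame's x, y, z axes.
In Python, from rig import ctrl gives the robot as it stands.
- The arm moves only by the tool servo_tool, never from a script. Its arguments are lists of equal length, an entry for each row: "translation": the shift along the tool's x, y, z in mm, a list of three; "turn": the turn about the tool's z in rad; "gripper": the closure in counts, from 0 (fully open) to 255 (shut). A call has 1 to 12 rows; each row is the pose to reach, as a shift and turn from the pose commanded when the call began, along the tool's axes at that moment; what a row does not reach only later rows make up. A row lasts 1/10 s, in which the tool goes at most 50 mm and 8.59 degrees, less where a joint would pass 70% of its speed; a pose out of reach is approached as far as the arm can. A call with a gripper value outside its range is refused whole. The fingers move at their own pace and stop on an object; "newtons" is the grip in N (left out, the last holds). Time passes only in rows, so rows that repeat a pose let the fingers close. It gives the time, the measured TCP pose, the force and the opening at its end, in the units of the state.
- ctrl.get_obs(): the state, without advancing time (a new reading comes with each control period).
- ctrl.camera(name): name is "scene" or "top" or "wrist"; returns a dict with "image" (400x640x3 uint8, red, green, blue), "fovy" (degrees; the focal length in pixels is half the picture's height over the tangent of half this angle, whatever the lens; pixels are square), "cx", "cy" (the principal point, pixels), "k1" (the pictures are not rectified: a ray, as slopes to the right and down, at radius r is drawn at 1 + k1 r^2 times it, then the intrinsics apply), "camera_from_world" (4x4, takes a point from world to camera coordinates); the wrist camera has in their place "tool_from_camera" (4x4, takes a point from camera to tool coordinates, whose origin is the TCP and whose axes are the flange's). Camera axes: x right, y up, looking along -z (the intrinsics and any distortion apply to the point x, -y, -z); pixel columns grow to the right and rows downward; lengths in m; the calibration is good to about 2 mm. A picture is of the moment at which its call begins: read the wrist's pose just before it. There is no depth.
- ctrl.job_done(): hands the job in, once; it reports no verdict.
The state is a dict: "t": time; "joint_pos": joint angles; "qd": joint speeds; "joint_efforts": joint torques, N m; "position": TCP position; "eef_rot": TCP orientation; "ft_force": force on the tool from outside, world axes, zero at the start; "torque": the same for the moment, N m; "finger_gap": finger opening in m.
Only numpy, scipy, OpenCV 4.12 (cv2) and the standard library are available. Lean on these libraries where they do the work, as an engineer would, in place of code of your own. Each camera call takes 0.05 s, during which the arm holds its last target. There are 200 camera calls.

## Working session

There is one attempt and no reset: what is moved stays moved. The work goes in short steps, Python scripts to look and compute and a tool call to move; the robot and the scene stay as the last step left them, time stands still between calls to the robot, and variables do not carry over. Pictures are saved under pics/ and viewed, about 8 in all and at most 12, crops included, and the job is handed in when it is done.

Besides the shell and the picture viewer there is one more tool, called after ">>>" in YAML: its name, and indented under it one key for each argument. servo_tool: Moves the arm, as the interface text tells. Its arguments: {"type":"object","properties":{"translation":{"type":"array","items":{"type":"array","items":{"type":"number"}}},"turn":{"type":"array","items":{"type":"number"}},"gripper":{"type":"array","items":{"type":"number"}},"newtons":{"type":"number"}},"required":["translation","turn","gripper"]}

```bash
mkdir -p pics; ls
cat > h.py <<'E'
import numpy as np, cv2
from rig import ctrl
def snap(name,fn=None):
    o=ctrl.get_obs(); c=ctrl.camera(name)
    if name=="wrist":
        T=np.eye(4);T[:3,:3]=o["eef_rot"];T[:3,3]=o["position"]
        wc=T@np.array(c["tool_from_camera"])
    else: wc=np.linalg.inv(c["camera_from_world"])
    c["wc"]=wc; h,w=c["image"].shape[:2]; c["f"]=h/2/np.tan(np.radians(c["fovy"])/2)
    c["K"]=np.array([[c["f"],0,c["cx"]],[0,c["f"],c["cy"]],[0,0,1]])
    if fn: cv2.imwrite("pics/"+fn,c["image"][:,:,::-1])
    return c
def ray(c,px):
    p=cv2.undistortPoints(np.array([[px]],float),c["K"],np.array([c["k1"],0,0,0.]))[0,0]
    d=c["wc"][:3,:3]@np.array([p[0],-p[1],-1]); return c["wc"][:3,3],d/np.linalg.norm(d)
def onz(c,px,z):
    o,d=ray(c,px); return o+d*(z-o[2])/d[2]
def tri(*rs):
    A=sum(np.eye(3)-np.outer(d,d) for o,d in rs); b=sum((np.eye(3)-np.outer(d,d))@o for o,d in rs)
    return np.linalg.solve(A,b)
def proj(c,P):
    p=np.linalg.inv(c["wc"])@np.append(P,1); x,y=p[0]/-p[2],-p[1]/-p[2]; k=1+c["k1"]*(x*x+y*y)
    return c["cx"]+c["f"]*x*k, c["cy"]+c["f"]*y*k
E
python3 - <<'E'
from h import *
for n in("scene","top"):
    c=snap(n,n+"0.png"); print(n,c["fovy"],c["k1"],c["wc"].round(3).tolist())
o=ctrl.get_obs();print(o["t"],o["eef_rot"],o["ft_force"],o["finger_gap"])
E
```

```text
pics
scene 47.49119882841153 -0.0895622596598775 [[-0.881, -0.308, 0.36, 1.209], [0.473, -0.592, 0.653, 1.108], [0.012, 0.745, 0.667, 1.209], [0.0, 0.0, 0.0, 1.0]]
top 47.938627814729905 -0.018479713804862203 [[-0.027, 0.991, -0.131, 0.392], [-1.0, -0.028, -0.002, -0.008], [-0.005, 0.131, 0.991, 1.42], [0.0, 0.0, 0.0, 1.0]]
0.1 [[ 8.94376317e-01  4.47314633e-01 -7.89562298e-04]
 [ 4.47315301e-01 -8.94374240e-01  1.93374025e-03]
 [ 1.58826127e-04 -2.08267478e-03 -9.99997819e-01]] [-1.39675829 -0.41008716  0.36874509] 0.0853489515518284
```

View pics/top0.png

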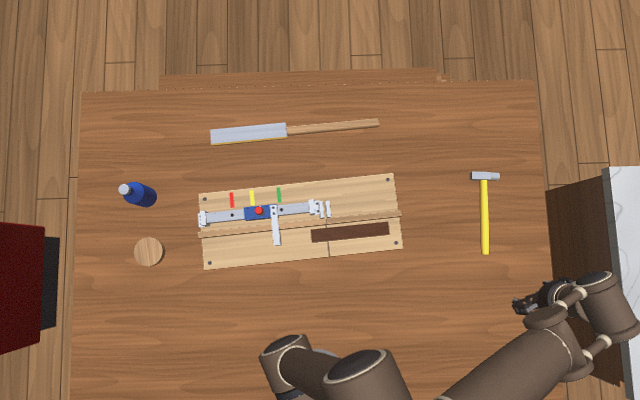

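View pics/scene0.png

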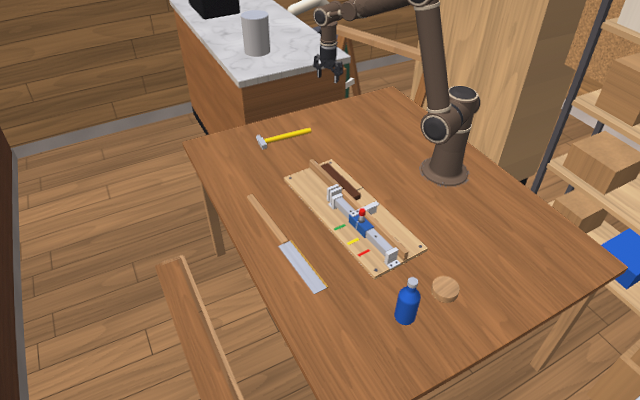

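The top view shows the knob at (259,211), red tape (232,200), yellow (252,197), green (279,194), and rail centre (350,232). The carriage is next to yellow and red lies further along +y. The scene view agrees, with the knob at (362,212).

```bash
cat > m.py <<'E'
from h import *
def mask(c,lo,hi,lo2=None,hi2=None):
    hsv=cv2.cvtColor(c["image"],cv2.COLOR_RGB2HSV); m=cv2.inRange(hsv,np.array(lo),np.array(hi))
    if lo2: m|=cv2.inRange(hsv,np.array(lo2),np.array(hi2))
    return m
def blobs(m,amin=15):
    n,l,s,ce=cv2.connectedComponentsWithStats(m)
    return [(ce[i],s[i]) for i in range(1,n) if s[i,4]>=amin], l
RED=((0,160,120),(6,255,255),(172,160,120),(179,255,255)); YEL=((24,150,150),(34,255,255)); GRN=((45,120,80),(80,255,255)); BLU=((105,120,60),(125,255,255))
E
python3 - <<'E'
from m import *
t=snap("top");s=snap("scene")
for nm,c in(("top",t),("scene",s)):
  for k,v in(("red",RED),("yel",YEL),("grn",GRN),("blu",BLU)):
    for ce,st in blobs(mask(c,*v))[0]:
      print(nm,k,ce.round(1),st[:5],onz(c,ce,.0185).round(4))
# board corners in top, by polygon of bright wood; print ray hits of screws / corners
for px in((199,194),(395,174),(403,249),(205,270)): print("corner",px,onz(t,px,.018).round(4))
# rail
m=mask(t,(0,60,20),(15,255,95)); m[:200]=0;m[260:]=0;m[:,:295]=0;m[:,405:]=0
b,l=blobs(m,100)
for ce,st in b:
  r=cv2.minAreaRect(np.argwhere(l==l[int(ce[1]),int(ce[0])])[:,::-1].astype(np.float32)); print("rail",ce,st,r)
  print([onz(t,p,.043).round(4) for p in cv2.boxPoints(r)])
E
```

```text
top red [231.4 199.8] [230 193   4  15  47] [0.571  0.2479 0.0185]
top red [258.3 209.9] [255 207   8   7  45] [0.537  0.1636 0.0185]
top yel [485.  217.7] [482 180   7  74 398] [ 0.4925 -0.5443  0.0185]
top yel [251.6 197.5] [250 191   4  14  39] [0.5765 0.1841 0.0185]
top grn [278.4 194.5] [277 188   4  14  35] [0.5837 0.0997 0.0185]
top blu [138.1 193.1] [123 182  33  24 403] [0.6006 0.5434 0.0185]
top blu [255.8 212.5] [244 205  26  15 236] [0.5288 0.1714 0.0185]
scene red [361.4 211.9] [359 209   6   7  34] [0.47   0.0712 0.0185]
scene red [363.4 252.3] [358 249  12   7  28] [0.5723 0.2496 0.0185]
scene yel [287.9 134.1] [264 128  47  13 146] [ 0.4949 -0.5408  0.0185]
scene yel [352.5 241. ] [347 238  12   7  32] [0.5783 0.1857 0.0185]
scene grn [339.2 226.8] [335 225  10   5  18] [0.5852 0.1017 0.0185]
scene blu [353.2 219.6] [349 215  10  12  76] [0.5196 0.0929 0.0185]
scene blu [363.6 227.1] [357 219  16  19 145] [0.5059 0.1448 0.0185]
scene blu [626.3 255.3] [ 601  228   39   61 1261] [-0.2683  0.7189  0.0185]
scene blu [406.7 305.3] [395 286  25  39 719] [0.5691 0.5027 0.0185]
corner (199, 194) [0.5925 0.3502 0.018 ]
corner (395, 174) [ 0.6389 -0.2701  0.018 ]
corner (403, 249) [ 0.4029 -0.2828  0.018 ]
corner (205, 270) [0.3553 0.3304 0.018 ]
```

```bash
cat >> h.py <<'E'
def shift(P,yaw=None):
    o=ctrl.get_obs();R=np.array(o["eef_rot"]); t=R.T@(np.array(P)-o["position"])*1000; out=[t.round(1).tolist()]
    if yaw is not None:  # desired world angle of tool y
        a=np.arctan2(R[1,1],R[0,1]); d=(yaw-a+np.pi/2)%np.pi-np.pi/2; out.append(round(-d,3))
    return out
E
python3 - <<'E'
from m import *
t=snap("top");s=snap("scene")
K=tri(ray(t,(258.3,209.9)),ray(s,(361.4,211.9)));print("knob",K)
print("red tape",tri(ray(t,(231.4,199.8)),ray(s,(363.4,252.3))))
print(shift([K[0],K[1],.25],.0755+np.pi/2), ctrl.camera("wrist")["tool_from_camera"])
im=t["image"][222:246,300:400]; print(im[9,50],im[15,90])
g=cv2.cvtColor(t["image"],cv2.COLOR_RGB2GRAY); m=((g<75)*255).astype(np.uint8); m[:218]=0;m[248:]=0;m[:,:305]=0;m[:,395:]=0
b,l=blobs(m,100)
for ce,st in b:
  r=cv2.minAreaRect(np.argwhere(l==l[int(ce[1]),int(ce[0])])[:,::-1].astype(np.float32)); print("rail",ce,st,[onz(t,p,.043).round(4).tolist() for p in cv2.boxPoints(r)])
E
```

```text
knob [0.52742075 0.1521128  0.11114578]
red tape [0.5713258  0.24819196 0.01657069]
[[539.7, -524.8, -55.0], np.float64(0.388)] [[-1.56086773e-04  9.47862477e-01  3.18679620e-01  8.27916946e-02]
 [ 9.99999969e-01  2.09773519e-04 -1.34146262e-04  6.00580408e-04]
 [-1.94002753e-04  3.18679590e-01 -9.47862480e-01 -1.79303587e-01]
 [ 0.00000000e+00  0.00000000e+00  0.00000000e+00  1.00000000e+00]]
[90 60 44] [225 195 153]
rail [362.256 230.792] [325 222  64  16 250] [[0.4638, -0.1557, 0.043], [0.4638, -0.1557, 0.043], [0.4638, -0.1557, 0.043], [0.4638, -0.1557, 0.043]]
```

>>> servo_tool:
  translation:
    - [540,-525,-55]
    - [540,-525,-55]
    - [540,-525,-55]
    - [540,-525,-55]
    - [540,-525,-55]
    - [540,-525,-55]
    - [540,-525,-55]
    - [540,-525,-55]
    - [540,-525,-55]
    - [540,-525,-55]
    - [540,-525,-55]
    - [540,-525,-55]
  turn: [0.388,0.388,0.388,0.388,0.388,0.388,0.388,0.388,0.388,0.388,0.388,0.388]
  gripper: [0,0,0,0,0,0,0,0,0,0,0,0]

```text
t: 1.55
position: [0.4771, 0.0081, 0.2393]
eef_rot: [[0.997, 0.076, 0.001], [0.076, -0.997, -0.0], [0.001, 0.0, -1.0]]
ft_force: [0.3, 0.1, -0.1]
finger_gap: 0.0854
```

Run:
```python
from m import *
print(shift([.5274,.1521,.25],.0755+np.pi/2))
```

```text
[[61.1, -139.8, -10.7], np.float64(0.0)]
```

>>> servo_tool:
  translation:
    - [30,-70,-5]
    - [50,-115,-10]
    - [61,-139,-10]
    - [61,-139,-10]
    - [61,-139,-10]
  turn: [0,0,0,0,0]
  gripper: [0,0,0,0,0]

```text
t: 2.05
position: [0.5269, 0.1503, 0.2484]
eef_rot: [[0.997, 0.079, -0.001], [0.079, -0.997, -0.001], [-0.001, 0.001, -1.0]]
ft_force: [-0.5, -1.2, 0.4]
finger_gap: 0.0853
```

Run:
```python
from m import *
w=snap("wrist","w1.png")
for k,v in(("red",RED),("yel",YEL),("grn",GRN),("blu",BLU)):
    for ce,st in blobs(mask(w,*v),40)[0]:
      print(k,ce.round(1),st[:5],onz(w,ce,.0185).round(4))
print(ctrl.get_obs()["position"])
```

```text
red [249.1 123.9] [244 106  11  37 317] [0.5734 0.2478 0.0185]
red [317.4 180.1] [308 169  20  23 375] [0.5022 0.1494 0.0185]
yel [296.6 123.8] [292 106  10  37 344] [0.5786 0.1836 0.0185]
grn [359.  123.9] [355 107   9  35 284] [0.5851 0.0991 0.0185]
blu [30.1 76.9] [   0   61   69   31 1503] [0.6083 0.5246 0.0185]
blu [294.2 167.9] [ 278  153   38   33 1053] [0.5175 0.1837 0.0185]
blu [334.6 165.3] [320 153  38  33 614] [0.5257 0.1266 0.0185]
[0.52648465 0.14905282 0.24827384]
```

View pics/w1.png

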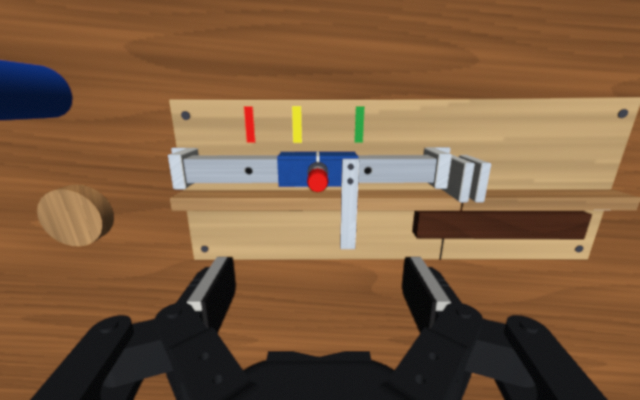

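The wrist view shows the knob at (317,180) and the red tape at (249,124). Open holes are at (249,170) beside red and (368,170) by green. The yellow hole is hidden under the sleeve.

Run:
```python
from m import *
w=snap("wrist")
g=cv2.cvtColor(w["image"],cv2.COLOR_RGB2GRAY)
H=[]
for x,y in((249,170),(368,170)):
    p=g[y-8:y+9,x-10:x+11].astype(float); wt=np.clip(110-p,0,None); yy,xx=np.mgrid[y-8:y+9,x-10:x+11]
    c=((xx*wt).sum()/wt.sum(),(yy*wt).sum()/wt.sum()); P=onz(w,c,.068); H.append(P); print("hole",c,P)
d=H[0]-H[1]; yaw=np.arctan2(-d[0],d[1]); print("yaw",yaw)
Y=np.array([-np.sin(yaw),np.cos(yaw)]);X=np.array([np.cos(yaw),np.sin(yaw)])
K=onz(w,(317.4,179),.112); t=snap("top"); K2=onz(t,(258.3,209.9),.112); print("knob",K,K2, tri(ray(w,(317.4,179)),ray(t,(258.3,209.9))))
T=onz(w,(249.1,123.9),.0185)
for n,P in(("hr",H[0]),("hg",H[1]),("tape",T),("K",K)): print(n,X@P[:2],Y@P[:2])
# board edge yaw
for px in((170,100),(600,98.5),(193,259),(588,259)): print(onz(w,px,.018))
print(shift([K[0],K[1],.095],yaw+np.pi/2), ctrl.get_obs()["ft_force"])
```

```text
hole (np.float64(247.2134030418251), np.float64(170.11644486692015)) [0.52090939 0.23775043 0.068     ]
hole (np.float64(366.43516873889877), np.float64(169.77042628774421)) [0.53281551 0.08853982 0.068     ]
yaw 0.07962532484269341
knob [0.52761922 0.14981622 0.112     ] [0.52724132 0.15207424 0.112     ] [0.52750936 0.15087541 0.1132134 ]
hr 0.5381698893320923 0.19556337126196904
hg 0.5381698893320924 0.04587849936722426
tape 0.5908510165143915 0.20003368289855988
K 0.5378640611297861 0.10737406723056657
[0.59533992 0.35020819 0.018     ]
[ 0.63909217 -0.21190658  0.018     ]
[0.35798432 0.33456728 0.018     ]
[ 0.40635272 -0.2843762   0.018     ]
[[1.5, -1.9, 153.4], np.float64(-0.005)] [ 0.38774774  0.16228493 -0.56666174]
```

>>> servo_tool:
  translation:
    - [1,-1.5,40]
    - [1,-1.5,80]
    - [1,-1.5,90]
    - [1,-1.5,90]
  turn: [0,0,0,0]
  gripper: [0,0,0,0]

```text
t: 2.6
position: [0.5259, 0.1492, 0.1568]
eef_rot: [[0.997, 0.074, -0.005], [0.074, -0.997, -0.001], [-0.005, 0.001, -1.0]]
ft_force: [0.7, -0.7, 0.1]
finger_gap: 0.0852
```

Run:
```python
from m import *
w=snap("wrist","w2.png")
o=ctrl.get_obs();print(o["position"],o["ft_force"],w["cx"],w["cy"])
for ce,st in blobs(mask(w,*RED),40)[0]: print(ce,st, onz(w,ce,.112), shift(onz(w,ce,.112)))
```

```text
[0.52781219 0.14979513 0.15891584] [ 0.88846036 -0.73107321  1.45976298] 318.38658024840726 199.8110135690101
[228.27238095 128.95809524] [221 106  16  47 525] [0.58410149 0.22055883 0.112     ] [[61.4, -66.4, 46.9]]
[315.68603043 207.85200553] [302 191  28  33 723] [0.52623021 0.15109118 0.112     ] [[-1.5, -1.4, 46.9]]
```

View pics/w2.png

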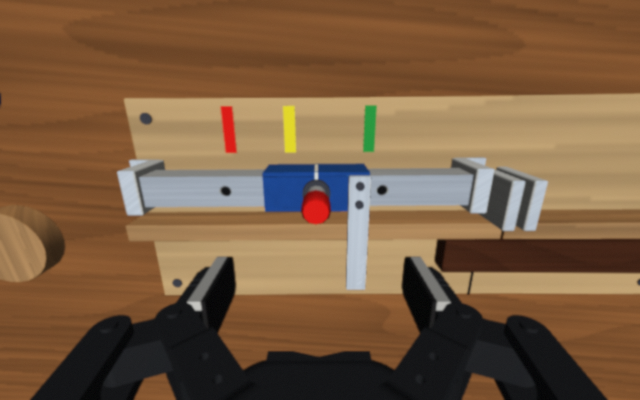

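The knob is at (316,208), about 1.4 mm off the jaw centre, and the red-side hole is at (226,190). I'll descend and grip lightly.

>>> servo_tool:
  translation:
    - [0,-1.5,30]
    - [0,-1.5,50]
    - [0,-1.5,63]
    - [0,-1.5,63]
    - [0,-1.5,63]
    - [0,-1.5,63]
    - [0,-1.5,63]
    - [0,-1.5,63]
  turn: [0,0,0,0,0,0,0,0]
  gripper: [0,0,0,0,140,150,150,150]
  newtons: 20

```text
t: 3.45
position: [0.5285, 0.1525, 0.0966]
eef_rot: [[0.997, 0.076, 0.002], [0.076, -0.997, 0.0], [0.002, -0.0, -1.0]]
ft_force: [0.2, -0.1, 0.2]
finger_gap: 0.035
```

Run:
```python
from m import *
w=snap("wrist","w3.png")
o=ctrl.get_obs();print(o["position"],o["ft_force"],o["finger_gap"])
```

```text
[0.52823263 0.15242697 0.09633494] [0.34744571 0.17983951 0.04051774] 0.03514841318631968
```

>>> servo_tool:
  translation:
    - [0,0,0]
    - [0,0,0]
    - [0,0,0]
    - [0,0,0]
    - [0,0,0]
  turn: [0,0,0,0,0]
  gripper: [170,180,190,200,200]

```text
t: 4.0
position: [0.5277, 0.1523, 0.0956]
eef_rot: [[0.997, 0.076, -0.0], [0.076, -0.997, -0.0], [-0.0, 0.0, -1.0]]
ft_force: [0.5, 0.2, 1.3]
finger_gap: 0.018
```

Run:
```python
from m import *
w=snap("wrist","w4.png"); print(ctrl.get_obs()["finger_gap"])
s=snap("scene"); a=cv2.resize(s["image"][170:270,310:410],(400,400),interpolation=cv2.INTER_CUBIC)
cv2.imwrite("pics/c4.png",np.hstack([w["image"][:,120:520],a])[:,:,::-1])
```

```text
0.018502218263551532
```

View pics/c4.png

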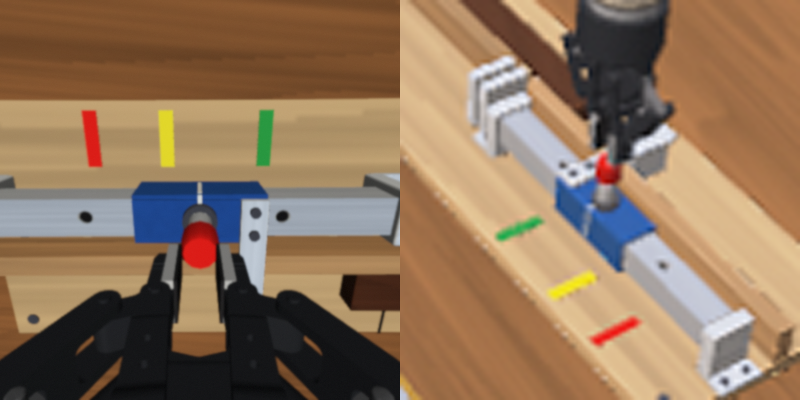

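Run:
```python
from m import *
w=snap("wrist");o=ctrl.get_obs();t=snap("top");s=snap("scene")
T=np.eye(4);T[:3,:3]=o["eef_rot"];T[:3,3]=o["position"]
for n,z in(("tcp",0),("grasp",-.019)):
  P=(T@[0,0,z,1])[:3]; print(n,P,[np.round(proj(c,P),1) for c in(w,t,s)])
for z in(.1,.112,.124):
  print("knob",z,np.round(proj(w,[.5274,.151,z]),1))
for n,c in(("w",w),("t",t),("s",s)):
  for ce,st in blobs(mask(c,*RED),15)[0]: print(n,ce.round(1),st)
```

```text
tcp [0.52774626 0.1523033  0.09563563] [array([318. , 231.8]), array([258.9, 210.3]), array([361.1, 215.1])]
grasp [0.52774771 0.15230277 0.11463563] [array([317.9, 244.9]), array([258.1, 209.6]), array([361.4, 211.2])]
knob 0.1 [319.9 235.2]
knob 0.112 [320.  243.6]
knob 0.124 [320.1 253.1]
w [211.6 138.1] [202 110  20  57 783]
w [319.7 246. ] [ 302  222   35   47 1272]
s [361.1 212.8] [359 209   6   7  26]
s [363.4 252.3] [358 249  12   7  28]
```

Run:
```python
from m import *
w=cv2.imread("pics/w4.png")[190:340,245:395]; s=snap("scene"); print(s["f"],snap("wrist")["f"])
a=s["image"][185:235,335:385][:,:,::-1]
cv2.imwrite("pics/c5.png",np.hstack([cv2.resize(x,(400,400),interpolation=cv2.INTER_CUBIC) for x in(w,a)]))
```

```text
454.62929317283243 291.80772658536773
```

View pics/c5.png

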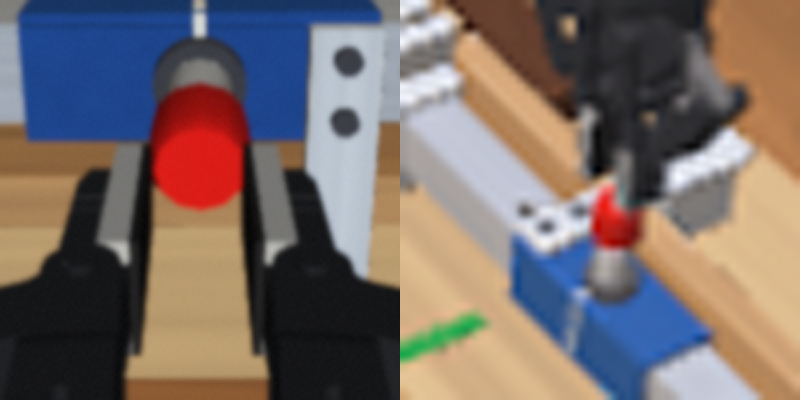

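Both views show the fingertips ending above the knob top: the pad tips at wrist (291,244) and (338,244) put them roughly 35–40 mm behind the stated TCP. The jaws closed on air at the commanded 18 mm. I'll open, lower about 30 mm while watching the force, and grip again.

>>> servo_tool:
  translation:
    - [0,0,0]
    - [0,0,0]
    - [0,0,0]
    - [0,0,0]
    - [0,0,8]
    - [0,0,14]
    - [0,0,20]
    - [0,0,20]
  turn: [0,0,0,0,0,0,0,0]
  gripper: [100,100,100,100,100,100,100,100]

```text
t: 5.15
position: [0.5264, 0.152, 0.0741]
eef_rot: [[0.997, 0.076, -0.003], [0.076, -0.997, -0.001], [-0.003, 0.0, -1.0]]
ft_force: [-1.0, -0.7, 0.2]
finger_gap: 0.0519
```

>>> servo_tool:
  translation:
    - [0,0,4]
    - [0,0,8]
    - [0,0,12]
    - [0,0,12]
  turn: [0,0,0,0]
  gripper: [100,100,100,100]

```text
t: 5.55
position: [0.5272, 0.1522, 0.063]
eef_rot: [[0.997, 0.076, -0.001], [0.076, -0.997, -0.0], [-0.001, 0.0, -1.0]]
ft_force: [-0.4, -0.4, 0.0]
finger_gap: 0.052
```

>>> servo_tool:
  translation:
    - [0,0,0]
    - [0,0,0]
    - [0,0,0]
    - [0,0,0]
    - [0,0,0]
  turn: [0,0,0,0,0]
  gripper: [150,165,175,185,195]

```text
t: 6.05
position: [0.528, 0.1522, 0.0641]
eef_rot: [[0.997, 0.076, 0.001], [0.076, -0.997, -0.0], [0.001, 0.0, -1.0]]
ft_force: [-0.4, -0.9, 2.5]
finger_gap: 0.0234
```

>>> servo_tool:
  translation:
    - [0,0,0]
    - [0,0,0]
    - [0,0,0]
    - [0,0,0]
  turn: [0,0,0,0]
  gripper: [255,255,255,255]
  newtons: 40

```text
t: 6.45
position: [0.528, 0.1522, 0.0641]
eef_rot: [[0.997, 0.076, 0.001], [0.076, -0.997, -0.0], [0.0, 0.0, -1.0]]
ft_force: [-0.1, -1.4, 5.6]
finger_gap: 0.0227
```

Run:
```python
from m import *
w=snap("wrist","w6.png");o=ctrl.get_obs();print(o["position"],o["ft_force"],o["finger_gap"])
for ce,st in blobs(mask(w,*RED),40)[0]: print(ce.round(1),st)
s=snap("scene")
a=s["image"][185:235,335:385]
cv2.imwrite("pics/c6.png",np.hstack([cv2.resize(x,(400,400),interpolation=cv2.INTER_CUBIC) for x in(w["image"][120:320,200:400],a)])[:,:,::-1])
```

```text
[0.52806923 0.1522232  0.06409782] [-1.20716746 -2.05451205  5.25415934] 0.023039547464313935
[197.1 143.1] [ 185  112   24   64 1011]
[318.9 275.9] [ 297  245   44   59 1968]
```

View pics/c6.png

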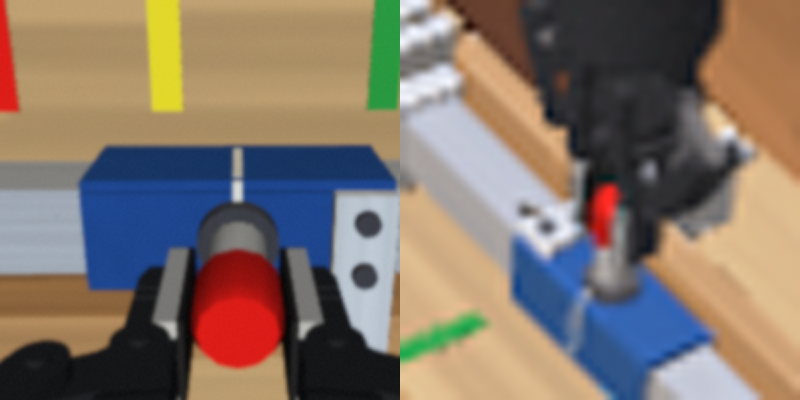

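>>> servo_tool:
  translation:
    - [0,0,-2]
    - [0,0,-4]
    - [0,0,-6]
    - [0,0,-8]
    - [0,0,-10]
    - [0,0,-10.5]
    - [0,0,-10.5]
    - [0,0,-10.5]
  turn: [0,0,0,0,0,0,0,0]
  gripper: [255,255,255,255,255,255,255,255]

```text
t: 7.35
position: [0.5279, 0.1522, 0.0738]
eef_rot: [[0.997, 0.076, 0.0], [0.076, -0.997, -0.0], [0.0, 0.0, -1.0]]
ft_force: [5.1, -1.1, -9.0]
finger_gap: 0.0229
```

Run:
```python
from m import *
w=snap("wrist","w7.png");o=ctrl.get_obs();print(o["position"],o["ft_force"],o["finger_gap"])
for ce,st in blobs(mask(w,*RED),40)[0]: print(ce.round(1),st)
b=[(ce,st) for ce,st in blobs(mask(w,*BLU),300)[0]]; print(b)
cv2.imwrite("pics/c7.png",cv2.resize(w["image"][120:320,120:520],(800,400))[:,:,::-1])
```

```text
[0.52788755 0.15221094 0.07385089] [ 5.30214464 -0.53543373 -9.61455126] 0.022806964103677427
[201.9 141.4] [191 111  23  62 932]
[319.  275.6] [ 297  245   44   59 1967]
[(array([276.38531161, 219.64416861]), array([ 244,  190,   72,   68, 3867], dtype=int32)), (array([351.49759036, 212.66787149]), array([ 322,  190,   72,   64, 2490], dtype=int32))]
```

View pics/c7.png

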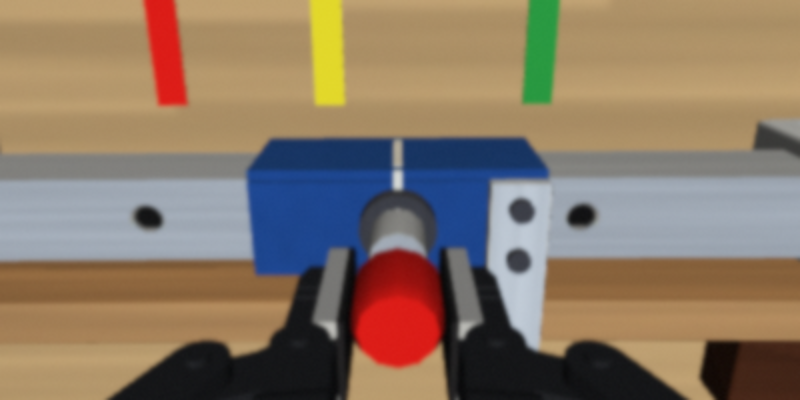

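The plunger is up: the force in z is −9 N and the knob hasn't moved in the jaws. The red-side hole is at wrist (194,228.5), the green at (411,227.5), and the pointer at column 319.

Run:
```python
from m import *
w=snap("wrist");g=cv2.cvtColor(w["image"],cv2.COLOR_RGB2GRAY)
Hs=[]
for x,y in((194,228),(411,228)):
    m=np.zeros_like(g); m[y-9:y+10,x-11:x+12]=(g[y-9:y+10,x-11:x+12]<70)*255
    b=max(blobs(m,3)[0],key=lambda b:b[1][4]); P=onz(w,b[0],.068);Hs.append(P); print(b[0],b[1],P,shift(P))
d=Hs[0]-Hs[1];print("yaw",np.arctan2(-d[0],d[1]),np.linalg.norm(d))
for px,z in(((319,206),.072),((319,195),.072)): print("pointer",shift(onz(w,px,z)))
ce=[c for c,s in blobs(mask(w,*RED),40)[0]][0]; print("tape",shift(onz(w,ce,.0185)))
```

```text
[193.80208333 228.29166667] [188 224  13  10  96] [0.52142441 0.23761292 0.068     ] [[0.1, -85.7, 5.8]]
[410.23809524 227.53333333] [404 223  13  10 105] [0.5332352  0.08875733 0.068     ] [[0.6, 63.7, 5.8]]
yaw 0.07917807674963795 0.14932342031942644
pointer [[17.8, 0.7, 1.8]]
pointer [[25.4, 0.7, 1.8]]
tape [[53.0, -92.0, 55.3]]
```

>>> servo_tool:
  translation:
    - [0,-4,0]
    - [0,-11,0]
    - [0,-20,0]
    - [0,-30,0]
    - [-0.1,-40,0]
    - [-0.1,-50,0]
    - [-0.2,-60,0]
    - [-0.2,-69,0]
    - [-0.3,-76,0]
    - [-0.3,-80,0]
    - [-0.3,-80,0]
    - [-0.3,-80,0]
  turn: [0,0,0,0,0,0,0,0,0,0,0,0]
  gripper: [255,255,255,255,255,255,255,255,255,255,255,255]

```text
t: 8.65
position: [0.5214, 0.2322, 0.0737]
eef_rot: [[0.997, 0.076, 0.0], [0.076, -0.997, 0.0], [0.0, -0.0, -1.0]]
ft_force: [4.5, -0.5, -9.7]
finger_gap: 0.023
```

Run:
```python
from m import *
w=snap("wrist","w8.png");o=ctrl.get_obs();print(o["position"],o["ft_force"],o["finger_gap"])
R=o["eef_rot"]
for ce,st in blobs(mask(w,*RED),40)[0]: print(ce.round(1),st,shift(onz(w,ce,.0185)))
print(shift([.52142,.23761,.068]))
```

```text
[0.52138578 0.23217392 0.07366954] [ 5.11562471  0.47396612 -8.88678877] 0.022749861138451975
[303.5 141.3] [296 111  16  62 923] [[53.2, -11.6, 55.2]]
[318.9 275.3] [ 297  245   44   59 2002] [[-69.6, 0.7, 55.2]]
[[0.4, -5.4, 5.7]]
```

>>> servo_tool:
  translation:
    - [0,0,1]
    - [0,0,1.5]
    - [0,0,1.5]
    - [0,0,1.5]
    - [0,0,1.5]
    - [0,0,1.5]
    - [0,0,1.5]
  turn: [0,0,0,0,0,0,0]
  gripper: [255,255,175,175,175,175,175]

```text
t: 9.4
position: [0.5214, 0.2322, 0.0731]
eef_rot: [[0.997, 0.076, 0.0], [0.076, -0.997, 0.0], [0.0, -0.0, -1.0]]
ft_force: [0.2, -0.4, -0.2]
finger_gap: 0.0268
```

>>> servo_tool:
  translation:
    - [0,-0.5,0]
    - [0,-1,0]
    - [0,-1.5,0]
    - [0,-2,0]
    - [0,-2.5,0]
    - [0,-3,0]
    - [0,-3,0]
  turn: [0,0,0,0,0,0,0]
  gripper: [175,175,175,175,175,175,175]

```text
t: 10.1
position: [0.5212, 0.2338, 0.0726]
eef_rot: [[0.997, 0.076, -0.0], [0.076, -0.997, -0.002], [-0.0, 0.002, -1.0]]
ft_force: [0.5, -3.6, 2.1]
finger_gap: 0.0268
```

Run:
```python
from m import *
w=snap("wrist","w9.png");o=ctrl.get_obs();print(o["position"],o["ft_force"],o["finger_gap"])
for ce,st in blobs(mask(w,*RED),40)[0]: print(ce.round(1),st)
print(shift([.52142,.23761,.068]))
```

```text
[0.5211869  0.23384687 0.07259902] [ 0.20151285 -4.35295432  1.26635451] 0.026674899565118503
[305.4 141.1] [297 111  17  62 924]
[322.2 274.4] [ 300  244   44   59 1981]
[[0.5, -3.7, 4.6]]
```

>>> servo_tool:
  translation:
    - [0,-0.5,0]
    - [0,-1,0]
    - [0,-1.5,0]
    - [0,-2,0]
    - [0,-2,0]
  turn: [0,0,0,0,0]
  gripper: [175,175,175,175,175]

```text
t: 10.65
position: [0.5211, 0.2349, 0.0725]
eef_rot: [[0.997, 0.077, -0.0], [0.077, -0.997, -0.004], [-0.001, 0.004, -1.0]]
ft_force: [1.0, -7.8, 0.3]
finger_gap: 0.0271
```

>>> servo_tool:
  translation:
    - [0,-0.5,0]
    - [0,-1,0]
    - [0,-1,0]
  turn: [0,0,0]
  gripper: [175,175,175]

```text
t: 10.95
position: [0.521, 0.236, 0.0724]
eef_rot: [[0.997, 0.077, -0.0], [0.077, -0.997, -0.003], [-0.001, 0.003, -1.0]]
ft_force: [0.3, -7.9, 0.1]
finger_gap: 0.0267
```

Run:
```python
from m import *
w=snap("wrist","w10.png");o=ctrl.get_obs();print(o["position"],o["ft_force"],o["finger_gap"])
for ce,st in blobs(mask(w,*RED),40)[0]: print(ce.round(1),st)
print(shift([.52142,.23761,.068]))
```

```text
[0.52098462 0.23597795 0.0723347 ] [ 1.26978433 -7.18066771 -0.15732494] 0.027329925828040186
[307.9 140.8] [300 111  16  62 932]
[322.5 274.3] [ 300  244   44   59 1980]
[[0.6, -1.6, 4.3]]
```

>>> servo_tool:
  translation:
    - [0,-0.5,0]
    - [0,-1,0]
    - [0,-1.5,0]
    - [0,-1.5,0]
  turn: [0,0,0,0]
  gripper: [175,175,175,175]

```text
t: 11.4
position: [0.5205, 0.2393, 0.0722]
eef_rot: [[0.997, 0.075, -0.001], [0.075, -0.997, -0.0], [-0.001, 0.0, -1.0]]
ft_force: [0.0, -1.9, -1.5]
finger_gap: 0.0267
```

>>> servo_tool:
  translation:
    - [0,-0.5,0]
    - [0,-1,0]
    - [0,-1,0]
  turn: [0,0,0]
  gripper: [175,175,175]

```text
t: 11.7
position: [0.5204, 0.2407, 0.0725]
eef_rot: [[0.997, 0.076, -0.001], [0.076, -0.997, -0.0], [-0.001, -0.0, -1.0]]
ft_force: [-1.0, -2.5, -1.4]
finger_gap: 0.0268
```

```bash
cat > k.py <<'E'
from m import *
w=snap("wrist");o=ctrl.get_obs();print(o["t"],o["position"],o["ft_force"],o["finger_gap"])
for ce,st in blobs(mask(w,*RED),40)[0]: print(ce.round(1),st)
print(shift([.52142,.23761,.068]))
E
python3 k.py
```

```text
11.75 [0.52042307 0.24067192 0.07254086] [ 1.3293298  -2.8670721  -1.04296237] 0.02670134585977728
[314.1 140.8] [307 111  16  61 914]
[321.8 265.9] [ 300  238   43   55 1793]
[[0.8, 3.1, 4.5]]
```

>>> servo_tool:
  translation:
    - [0,1,0]
    - [0,1.5,0]
    - [0,1.5,0]
  turn: [0,0,0]
  gripper: [170,170,170]

```text
t: 12.05
position: [0.5213, 0.2396, 0.0732]
eef_rot: [[0.997, 0.076, 0.001], [0.076, -0.997, 0.001], [0.001, -0.001, -1.0]]
ft_force: [0.3, 0.1, 0.4]
finger_gap: 0.0284
```

```bash
cat > kk.py <<'E'
from m import *
w=snap("wrist");o=ctrl.get_obs();print(o["t"],o["position"],o["ft_force"])
r=[(c,s) for c,s in blobs(mask(w,*RED),40)[0]]
for ce,st in r: print(ce.round(1),st)
tp=onz(w,r[0][0],.0185); 
# top disc lower edge of knob in wrist image = robot-side rim of top face
print("rim rows predicted", [(p,proj(w,(np.array([.5210,.2385,.124+p])-[.012,-.001,0]).tolist())[1].round(1)) for p in(0,.004,.008)], "seen",r[1][1][1]+r[1][1][3])
K=onz(w,r[1][0],.112)
yv=np.array([-.0790,.9969]); print("knob-tape along y", yv@(K-tp)[:2], yv@(K[:2]-[.52142,.23761]))
t=snap("top"); s=snap("scene")
for n,c in(("t",t),("s",s)):
  for ce,st in blobs(mask(c,*RED),15)[0]: print(n,ce.round(1),st)
  print([ (p,np.round(proj(c,[.5210,.2385,.112+p]),1)) for p in (0,.008)])
E
python3 kk.py
```

```text
12.1 [0.52124734 0.23949382 0.07311232] [-0.16874973  1.09302482 -0.45307959]
[312.8 141.6] [305 112  16  61 932]
[319.6 266.3] [ 298  238   43   55 1781]
rim rows predicted [(0, np.float64(294.5)), (0.004, np.float64(299.5)), (0.008, np.float64(304.7))] seen 293
knob-tape along y -0.004926496572992896 0.0010615398731370239
[(0, array([228.8, 212.8])), (0.008, array([228.3, 212.6]))]
s [375.5 226.2] [374 223   4   8  24]
s [363.4 252.3] [358 249  12   7  28]
[(0, array([376.4, 226.5])), (0.008, array([376.6, 224.9]))]
```

The plunger is home: the knob rim is at row 293 against a predicted 294.5 for fully down, it sits 4.9 mm from the tape's middle, and there is no force. I'll release, rise, and move on to the rail.

>>> servo_tool:
  translation:
    - [0,0,0]
    - [0,0,0]
    - [0,0,0]
    - [0,0,-30]
    - [0,0,-75]
    - [0,0,-110]
    - [-20,40,-120]
    - [-40,85,-120]
    - [-60,130,-120]
    - [-70,175,-120]
    - [-70,220,-120]
    - [-70,260,-120]
  turn: [0,0,0,0,0,0,0,0,0,0,0,0]
  gripper: [110,110,110,110,110,110,110,110,160,255,255,255]

```text
t: 13.4
position: [0.4704, -0.0274, 0.1931]
eef_rot: [[0.997, 0.075, 0.001], [0.075, -0.997, -0.0], [0.001, 0.0, -1.0]]
ft_force: [0.4, -0.1, -0.4]
finger_gap: -0.0
```

>>> servo_tool:
  translation:
    - [0,40,0]
    - [0,60,0]
    - [0,60,0]
    - [0,60,0]
  turn: [0,0,0,0]
  gripper: [255,255,255,255]

```text
t: 13.8
position: [0.4751, -0.0852, 0.1926]
eef_rot: [[0.997, 0.074, -0.0], [0.074, -0.997, 0.001], [-0.0, -0.001, -1.0]]
ft_force: [-0.6, 0.5, 0.3]
finger_gap: 0.0001
```

Run:
```python
from m import *
w=snap("wrist","w11.png");o=ctrl.get_obs();print(o["t"],o["position"],o["eef_rot"].round(3).tolist(),o["finger_gap"])
hsv=cv2.cvtColor(w["image"],cv2.COLOR_RGB2HSV)
cv2.imwrite("pics/c11.png",w["image"][:,:,::-1])
```

```text
13.85 [ 0.47503823 -0.08464748  0.19251103] [[0.997, 0.076, -0.0], [0.076, -0.997, 0.001], [-0.0, -0.001, -1.0]] 0.0001760465135102774
```

View pics/c11.png

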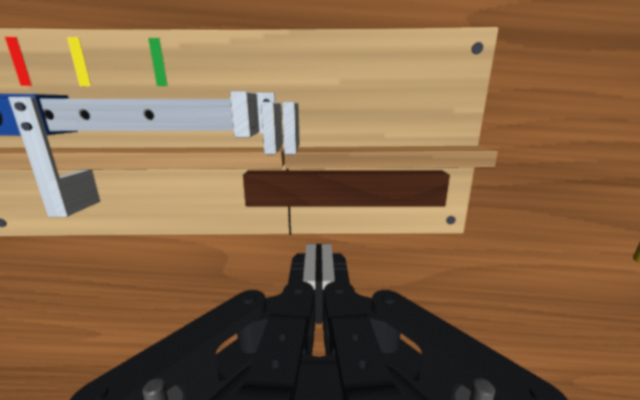

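The rail spans roughly (244–449, 171–207), clear of the fence, and the closed fingertips show at (319,246).

```bash
cat > rail.py <<'E'
from m import *
def rail(w,lo=100,hi=330):
    g=w["image"].max(axis=2); m=((g<100)*255).astype(np.uint8); m[:lo]=0; m[hi:]=0
    hsv=cv2.cvtColor(w["image"],cv2.COLOR_RGB2HSV); m&=cv2.inRange(hsv,(0,70,15),(18,255,100))
    m=cv2.morphologyEx(m,cv2.MORPH_OPEN,np.ones((5,5),np.uint8))
    n,l,s,c=cv2.connectedComponentsWithStats(m); i=1+np.argmax(s[1:,4]); print("blob",s[i])
    x0,x1=s[i,0]+12,s[i,0]+s[i,2]-12
    cols=np.arange(x0,x1); bot=np.array([np.where(l[:,x]==i)[0].max()+.5 for x in cols])
    p=np.polyfit(cols,bot,1); P=[onz(w,(x,np.polyval(p,x)),.043) for x in(s[i,0],s[i,0]+s[i,2])]
    X=np.array([.9969,.0789]);Y=np.array([-.0789,.9969])
    for q in P: print("-x top edge, jig-aligned X,Y:",(X@q[:2]).round(4),(Y@q[:2]).round(4),q.round(4))
    d=P[0]-P[1]; print("angle vs jig",-np.arctan2(X@d[:2],Y@d[:2]),"len",np.linalg.norm(d))
E
python3 - <<'E'
from rail import *
w=snap("wrist"); rail(w)
X=np.array([.9969,.0789]);Y=np.array([-.0789,.9969]);o=ctrl.get_obs()["position"];print(X@o[:2],Y@o[:2])
for px,z in(((100,169),.018),((220,168),.018),((400,168),.018),((150,150),.058),((400,151),.058),((97,169),.069),((57,177),.069)): q=onz(w,px,z);print(px,X@q[:2],Y@q[:2])
E
```

```text
blob [ 244  171  205   35 7060]
-x top edge, jig-aligned X,Y: 0.4324 -0.033 [0.4336 0.0012 0.043 ]
-x top edge, jig-aligned X,Y: 0.4316 -0.2776 [ 0.4522 -0.2427  0.043 ]
angle vs jig -0.003130391785731672 len 0.24465094029550807
0.4669210529004402 -0.1215533024931876
(100, 169) 0.4715192224736073 0.14541630469437386
(220, 168) 0.4725775897484265 -0.0008574842899655042
(400, 168) 0.47187186395627295 -0.22257970458763257
(150, 150) 0.500975628853568 0.057540392940704586
(400, 151) 0.4992423260346913 -0.20965808660147855
(97, 169) 0.4828224513469871 0.10987764182807597
(57, 177) 0.47425571007148154 0.15333056606166248
```

>>> servo_tool:
  translation:
    - [-30,17,20]
    - [-57,34,60]
    - [-57,34,105]
    - [-57,34,150]
    - [-57,34,180]
    - [-57,34,187]
    - [-57,34,187]
  turn: [0,0,0,0,0,0,0]
  gripper: [255,255,255,255,255,255,255]

```text
t: 14.6
position: [0.4202, -0.1223, 0.0049]
eef_rot: [[0.997, 0.077, -0.003], [0.077, -0.997, 0.001], [-0.002, -0.001, -1.0]]
ft_force: [-0.6, 0.5, 0.3]
finger_gap: 0.0002
```

>>> servo_tool:
  translation:
    - [0,0,4]
    - [0,0,8]
    - [0,0,12]
    - [0,0,14]
    - [0,0,14]
  turn: [0,0,0,0,0]
  gripper: [255,255,255,255,255]

```text
t: 15.1
position: [0.4211, -0.1236, -0.0082]
eef_rot: [[0.997, 0.076, 0.0], [0.076, -0.997, -0.0], [0.0, 0.0, -1.0]]
ft_force: [-0.3, -0.2, 0.3]
finger_gap: 0.0
```

Run:
```python
from m import *
w=snap("wrist"); s=snap("scene");o=ctrl.get_obs();print(o["t"],o["position"],o["ft_force"])
a=cv2.resize(w["image"],(640,400)); b=cv2.resize(s["image"][130:230,280:360],(160*2,400),interpolation=cv2.INTER_CUBIC)
cv2.imwrite("pics/c12.png",np.hstack([a[:,80:560],b])[:,:,::-1])
```

```text
15.2 [ 0.42113696 -0.12368495 -0.00817462] [ 0.6543032   0.14230427 -0.04016964]
```

View pics/c12.png

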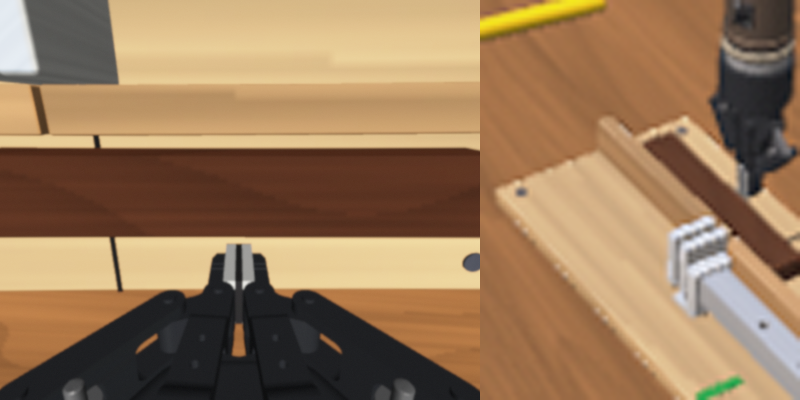

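>>> servo_tool:
  translation:
    - [0,0,2]
    - [0,0,4]
    - [3,0,4]
    - [6,0,4]
    - [8,0,4]
    - [10,0,4]
    - [12,0,4]
    - [13,0,4]
    - [14,0,4]
    - [14,0,4]
  turn: [0,0,0,0,0,0,0,0,0,0]
  gripper: [255,255,255,255,255,255,255,255,255,255]

```text
t: 16.2
position: [0.4351, -0.1225, -0.0124]
eef_rot: [[0.997, 0.076, 0.0], [0.076, -0.997, 0.0], [0.0, -0.0, -1.0]]
ft_force: [-0.7, 0.5, 0.4]
finger_gap: 0.0004
```

Run:
```python
from rail import *
w=snap("wrist","w13.png"); o=ctrl.get_obs();print(o["t"],o["position"],o["ft_force"])
rail(w,60,260)
```

```text
16.25 [ 0.43510334 -0.1224794  -0.01237001] [-0.60983     0.44868663  0.02780497]
blob [   38   128   549   130 43629]
-x top edge, jig-aligned X,Y: 0.4382 -0.0247 [0.4388 0.0099 0.043 ]
-x top edge, jig-aligned X,Y: 0.4376 -0.2833 [ 0.4586 -0.2479  0.043 ]
angle vs jig -0.002357026492437596 len 0.25852640307636704
```

>>> servo_tool:
  translation:
    - [1,0,0]
    - [2,0,0]
    - [3,0,0]
    - [4,0,0]
    - [5,0,0]
    - [5,0,0]
  turn: [0,0,0,0,0,0]
  gripper: [255,255,255,255,255,255]

```text
t: 16.85
position: [0.44, -0.1221, -0.0124]
eef_rot: [[0.997, 0.076, -0.0], [0.076, -0.997, -0.0], [-0.0, 0.0, -1.0]]
ft_force: [-0.1, -1.0, -0.6]
finger_gap: -0.0
```

```bash
sed -i 's/    p=np.polyfit(cols,bot,1)/    k=(abs(cols-319)>60); cols,bot=cols[k],bot[k]; k=abs(bot-np.median(bot))<8; cols,bot=cols[k],bot[k]; p=np.polyfit(cols,bot,1)/' rail.py
python3 - <<'E'
from rail import *
w=snap("wrist","w14.png"); o=ctrl.get_obs();print(o["t"],o["position"],o["ft_force"])
rail(w,60,260)
E
```

```text
16.9 [ 0.44005828 -0.12214867 -0.01234322] [-0.56645773 -0.98375496 -1.17451862]
blob [   40   145   544   114 36889]
-x top edge, jig-aligned X,Y: 0.4422 -0.0254 [0.4428 0.0095 0.043 ]
-x top edge, jig-aligned X,Y: 0.4425 -0.282 [ 0.4633 -0.2462  0.043 ]
angle vs jig 0.000939038790206178 len 0.25654539133890164
```

>>> servo_tool:
  translation:
    - [0.5,0,0]
    - [1,0,0]
    - [1.5,0,0]
    - [2,0,0]
    - [2,0,0]
  turn: [0,0,0,0,0]
  gripper: [255,255,255,255,255]

```text
t: 17.4
position: [0.4399, -0.1219, -0.0126]
eef_rot: [[0.997, 0.076, -0.004], [0.076, -0.997, 0.0], [-0.004, -0.001, -1.0]]
ft_force: [-6.7, -2.5, 4.1]
finger_gap: 0.0002
```

>>> servo_tool:
  translation:
    - [0.5,0,0]
    - [1,0,0]
    - [1.5,0,0]
    - [2,0,0]
    - [2,0,0]
  turn: [0,0,0,0,0]
  gripper: [255,255,255,255,255]

```text
t: 17.9
position: [0.4396, -0.1215, -0.013]
eef_rot: [[0.997, 0.077, -0.009], [0.077, -0.997, 0.001], [-0.009, -0.002, -1.0]]
ft_force: [-10.3, -3.9, 6.8]
finger_gap: 0.0006
```

Run:
```python
from rail import *
w=snap("wrist","w14.png"); o=ctrl.get_obs();print(o["t"],o["position"],o["ft_force"])
rail(w,60,260)
```

```text
17.95 [ 0.43967752 -0.12150624 -0.01298456] [-8.22168003 -4.08097122  6.69221586]
blob [   40   147   548   113 36876]
-x top edge, jig-aligned X,Y: 0.4421 -0.0252 [0.4427 0.0097 0.043 ]
-x top edge, jig-aligned X,Y: 0.4427 -0.2824 [ 0.4636 -0.2466  0.043 ]
angle vs jig 0.002418554129893952 len 0.2571650688148474
```

>>> servo_tool:
  translation:
    - [-10,0,0]
    - [-20,10,0]
    - [-20,50,0]
    - [-20,90,0]
    - [-20,130,0]
    - [-20,155,0]
    - [-10,157,0]
    - [10,157,0]
    - [25,157,0]
    - [29,157,0]
    - [29,157,0]
  turn: [0,0,0,0,0,0,0,0,0,0,0]
  gripper: [255,255,255,255,255,255,255,255,255,255,255]

```text
t: 19.05
position: [0.4856, -0.2753, -0.0123]
eef_rot: [[0.997, 0.078, 0.0], [0.078, -0.997, -0.0], [0.0, 0.0, -1.0]]
ft_force: [0.3, 0.1, 0.4]
finger_gap: -0.0
```

Run:
```python
from rail import *
w=snap("wrist","w15.png"); o=ctrl.get_obs();print(o["t"],o["position"],o["ft_force"])
X=np.array([.9969,.0789]);Y=np.array([-.0789,.9969]);p=o["position"][:2];print(X@p,Y@p)
cv2.imwrite("pics/c15.png",w["image"][:,:,::-1])
```

```text
19.1 [ 0.48472578 -0.27515164 -0.01254724] [0.29912774 0.1223892  0.2293233 ]
0.4615136696572163 -0.3125435319690941
```

View pics/c15.png

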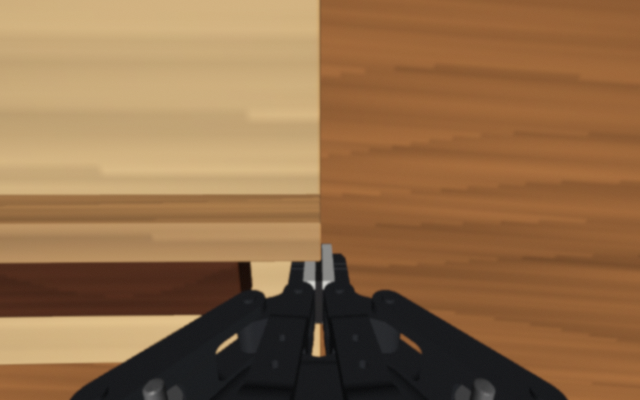

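The fingertips (319,250) sit in front of the fence, about 24 mm behind the rail's end (col 250). I'll push along +y.

>>> servo_tool:
  translation:
    - [0,-10,0]
    - [0,-18,0]
    - [0,-23,0]
    - [0,-28,0]
    - [0,-34,0]
    - [0,-42,0]
    - [0,-52,0]
    - [0,-62,0]
    - [0,-72,0]
    - [0,-82,0]
    - [0,-90,0]
    - [0,-95,0]
  turn: [0,0,0,0,0,0,0,0,0,0,0,0]
  gripper: [255,255,255,255,255,255,255,255,255,255,255,255]

```text
t: 20.3
position: [0.4775, -0.1804, -0.0123]
eef_rot: [[0.997, 0.076, -0.0], [0.076, -0.997, 0.0], [-0.0, -0.0, -1.0]]
ft_force: [-0.6, -2.5, -0.2]
finger_gap: 0.0
```

>>> servo_tool:
  translation:
    - [0,-5,0]
    - [0,-13,0]
    - [0,-23,0]
    - [0,-33,0]
    - [0,-43,0]
    - [0,-53,0]
    - [0,-62,0]
    - [0,-70,0]
    - [0,-76,0]
    - [0,-80,0]
    - [0,-82,0]
    - [0,-82,0]
  turn: [0,0,0,0,0,0,0,0,0,0,0,0]
  gripper: [255,255,255,255,255,255,255,255,255,255,255,255]

```text
t: 21.5
position: [0.4714, -0.0993, -0.0124]
eef_rot: [[0.997, 0.075, 0.0], [0.075, -0.997, 0.001], [0.0, -0.0, -1.0]]
ft_force: [-0.4, 0.7, 0.5]
finger_gap: -0.0002
```

```bash
cat > r2.py <<'E'
from rail import *
w=snap("wrist","w16.png"); o=ctrl.get_obs();print(o["t"],o["position"],o["ft_force"])
X=np.array([.9969,.0789]);Y=np.array([-.0789,.9969]);p=o["position"][:2];print(X@p,Y@p)
t=snap("top","t16.png")
# rail in top view: dark brown region on board
hsv=cv2.cvtColor(t["image"],cv2.COLOR_RGB2HSV); m=((t["image"].max(axis=2)<110)*255).astype(np.uint8); m&=cv2.inRange(hsv,(0,70,15),(18,255,110))
m[:215]=0;m[255:]=0;m[:,:270]=0;m[:,395:]=0
b,l=blobs(m,15)
for ce,st in b: print(ce,st,[ (round(X@onz(t,q,.043)[:2],4),round(Y@onz(t,q,.043)[:2],4)) for q in((st[0],ce[1]),(st[0]+st[2],ce[1]))])
E
python3 r2.py
```

```text
21.55 [ 0.47151313 -0.09943901 -0.01239477] [0.31484192 0.95024694 0.03627914]
0.462205702258695 -0.1363331333138706
[316.31282051 233.07094017] [ 270  215  103   40 1170] [(np.float64(0.4707), np.float64(0.0887)), (np.float64(0.4372), np.float64(-0.2241))]
[366.72 241.56] [365 237   5  11  25] [(np.float64(0.4142), np.float64(-0.1967)), (np.float64(0.4126), np.float64(-0.2118))]
[370.25       248.02272727] [366 238   8  17  44] [(np.float64(0.3945), np.float64(-0.1973)), (np.float64(0.3919), np.float64(-0.2215))]
[349.98275862 247.98275862] [340 243  19  12  58] [(np.float64(0.403), np.float64(-0.1187)), (np.float64(0.3969), np.float64(-0.1762))]
[340.96666667 253.56666667] [333 253  18   2  30] [(np.float64(0.3885), np.float64(-0.0957)), (np.float64(0.3827), np.float64(-0.15))]
```

>>> servo_tool:
  translation:
    - [0,-3,0]
    - [0,-7,0]
    - [0,-11,0]
    - [0,-14,0]
    - [0,-17,0]
    - [0,-19,0]
    - [0,-20,0]
    - [0,-20,0]
  turn: [0,0,0,0,0,0,0,0]
  gripper: [255,255,255,255,255,255,255,255]

```text
t: 22.4
position: [0.4698, -0.0795, -0.0123]
eef_rot: [[0.997, 0.076, -0.0], [0.076, -0.997, 0.0], [-0.0, -0.0, -1.0]]
ft_force: [0.4, 0.2, 0.9]
finger_gap: -0.0003
```

>>> servo_tool:
  translation:
    - [0,-0.7,0]
    - [0,-1.4,0]
    - [0,-2.1,0]
    - [0,-2.8,0]
    - [0,-3.5,0]
    - [0,-4,0]
    - [0,-4,0]
  turn: [0,0,0,0,0,0,0]
  gripper: [255,255,255,255,255,255,255]

```text
t: 23.1
position: [0.4696, -0.0757, -0.0123]
eef_rot: [[0.997, 0.076, 0.0], [0.076, -0.997, 0.0], [0.0, -0.0, -1.0]]
ft_force: [-1.5, -0.1, -0.9]
finger_gap: 0.0
```

>>> servo_tool:
  translation:
    - [0,-0.5,0]
    - [0,-1,0]
    - [0,-1.5,0]
    - [0,-2,0]
    - [0,-2,0]
  turn: [0,0,0,0,0]
  gripper: [255,255,255,255,255]

```text
t: 23.6
position: [0.4694, -0.0737, -0.0123]
eef_rot: [[0.997, 0.076, -0.0], [0.076, -0.997, 0.0], [-0.0, -0.0, -1.0]]
ft_force: [0.6, 0.4, -0.7]
finger_gap: 0.0
```

Not there yet; I'll keep going in small steps.

>>> servo_tool:
  translation:
    - [0,-0.5,0]
    - [0,-1,0]
    - [0,-1.5,0]
    - [0,-2,0]
    - [0,-2,0]
  turn: [0,0,0,0,0]
  gripper: [255,255,255,255,255]

```text
t: 24.1
position: [0.4692, -0.0717, -0.0123]
eef_rot: [[0.997, 0.076, -0.0], [0.076, -0.997, 0.0], [-0.0, -0.0, -1.0]]
ft_force: [-0.4, -0.2, -0.2]
finger_gap: -0.0002
```

>>> servo_tool:
  translation:
    - [0,-0.5,0]
    - [0,-1,0]
    - [0,-1.5,0]
    - [0,-2,0]
    - [0,-2,0]
  turn: [0,0,0,0,0]
  gripper: [255,255,255,255,255]

```text
t: 24.6
position: [0.4691, -0.0697, -0.0123]
eef_rot: [[0.997, 0.076, -0.0], [0.076, -0.997, 0.0], [-0.0, -0.0, -1.0]]
ft_force: [-0.4, -1.4, 0.8]
finger_gap: 0.0002
```

Run:
```python
from rail import *
s=snap("scene","s17.png");w=snap("wrist","w17.png");o=ctrl.get_obs();print(o["t"],o["ft_force"])
X=np.array([.9969,.0789]);Y=np.array([-.0789,.9969]);p=o["position"][:2];print(X@p,Y@p)
# rail +y end in the wrist view: dark pixels along the row of its middle
P=lambda a,b,z:np.append(a*X+b*Y,z)
for Yv in(.10,.13,.1466):
  q=proj(w,P(.452,Yv,.043)); print(Yv,np.round(q,1))
r=int(proj(w,P(.455,.10,.043))[1]); im=w["image"]
print(r,[(x,im[r,x].tolist()) for x in range(20,160,6)])
```

```text
24.7 [ 0.44918942 -0.00242647 -0.86608235]
0.46212506158835226 -0.1065306706139078
0.1 [-105.5  301. ]
0.13 [-171.8  302.2]
0.1466 [-209.3  302.9]
295 [(20, [61, 33, 21]), (26, [60, 33, 20]), (32, [61, 35, 22]), (38, [60, 32, 20]), (44, [61, 34, 21]), (50, [60, 33, 21]), (56, [60, 34, 20]), (62, [60, 33, 20]), (68, [60, 33, 21]), (74, [61, 34, 22]), (80, [59, 33, 20]), (86, [60, 33, 21]), (92, [58, 33, 20]), (98, [60, 34, 22]), (104, [59, 32, 21]), (110, [58, 31, 19]), (116, [60, 34, 22]), (122, [60, 34, 21]), (128, [60, 35, 22]), (134, [61, 34, 21]), (140, [61, 33, 21]), (146, [59, 33, 20]), (152, [61, 33, 22]), (158, [66, 36, 24])]
```

>>> servo_tool:
  translation:
    - [0,-0.5,0]
    - [0,-1,0]
    - [0,-1.5,0]
    - [0,-2,0]
    - [0,-2,0]
  turn: [0,0,0,0,0]
  gripper: [255,255,255,255,255]

```text
t: 25.2
position: [0.4692, -0.0691, -0.0122]
eef_rot: [[0.997, 0.077, 0.0], [0.077, -0.997, -0.002], [0.0, 0.002, -1.0]]
ft_force: [-0.4, -7.1, -0.7]
finger_gap: -0.0004
```

>>> servo_tool:
  translation:
    - [0,-0.5,0]
    - [0,-1,0]
    - [0,-1.5,0]
    - [0,-1.5,0]
  turn: [0,0,0,0]
  gripper: [255,255,255,255]

```text
t: 25.6
position: [0.4692, -0.069, -0.0121]
eef_rot: [[0.997, 0.078, 0.001], [0.078, -0.997, -0.004], [0.0, 0.004, -1.0]]
ft_force: [-0.8, -12.5, -1.1]
finger_gap: -0.0
```

>>> servo_tool:
  translation:
    - [0,-0.5,0]
    - [0,-1,0]
    - [0,-1.5,0]
    - [0,-1.5,0]
  turn: [0,0,0,0]
  gripper: [255,255,255,255]

```text
t: 26.0
position: [0.4693, -0.0688, -0.012]
eef_rot: [[0.997, 0.08, 0.001], [0.08, -0.997, -0.006], [0.001, 0.007, -1.0]]
ft_force: [-1.8, -16.8, -0.7]
finger_gap: -0.0002
```

Contact with the stop showed as a rise to 7, then 12.5, then 17 N. I'll back off and rise clear for a check.

>>> servo_tool:
  translation:
    - [0,2,0]
    - [0,5,0]
    - [0,10,0]
    - [0,20,0]
    - [0,25,-20]
    - [0,25,-60]
    - [0,25,-110]
    - [0,15,-160]
    - [0,-30,-200]
    - [0,-60,-210]
    - [0,-90,-210]
    - [0,-90,-210]
  turn: [0,0,0,0,0,0,0,0,0,0,0,0]
  gripper: [255,255,255,255,255,255,255,255,255,255,255,255]

```text
t: 27.2
position: [0.462, 0.0277, 0.1988]
eef_rot: [[0.997, 0.08, 0.002], [0.08, -0.997, 0.002], [0.002, -0.002, -1.0]]
ft_force: [-0.2, -0.8, 0.1]
finger_gap: 0.0001
```

Run:
```python
from rail import *
w=snap("wrist","w18.png");o=ctrl.get_obs();print(o["t"],o["position"],o["ft_force"])
rail(w,60,300)
X=np.array([.9969,.0789]);Y=np.array([-.0789,.9969])
r=[(c,s) for c,s in blobs(mask(w,*RED),40)[0]]
for ce,st in r: print("red",ce.round(1),st)
P=lambda a,b,z:np.append(a*X+b*Y,z)
for p in(0,.004,.008): print(p, np.round(proj(w,P(.538-.012,.1967,.124+p)),1))
print("fence base/top edges", [np.round(proj(w,P(.4812,y,.058)),1) for y in(-.09,.14)])
cv2.imwrite("pics/c18.png",w["image"][:,:,::-1])
```

```text
27.25 [0.46179479 0.02615048 0.19809288] [ 5.67455017e-01 -6.97759486e-01  5.95464514e-04]
blob [ 185  164  205   30 5765]
-x top edge, jig-aligned X,Y: 0.4425 0.1509 [0.4292 0.1853 0.043 ]
-x top edge, jig-aligned X,Y: 0.4428 -0.0948 [ 0.4489 -0.0596  0.043 ]
angle vs jig 0.0010940933189948464 len 0.24568264390605757
red [128.3  57.4] [119  34  20  48 526]
red [ 70.7 108.6] [ 56  97  34  27 628]
0 [ 72.9 125.3]
0.004 [ 69.  125.7]
0.008 [ 64.9 126.1]
fence base/top edges [array([391.5, 163.3]), array([183.9, 163. ])]
```

View pics/c18.png

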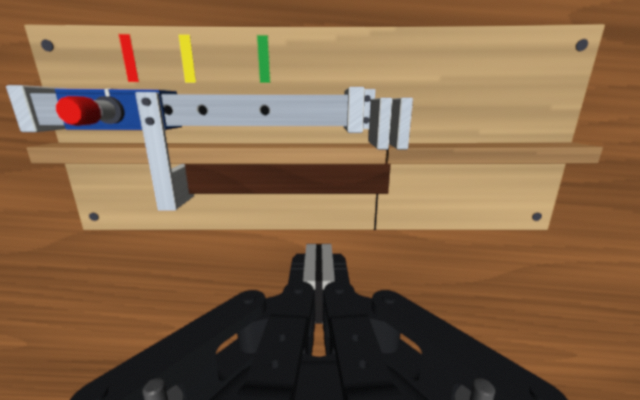

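The rail lies along the fence with its end on the stop plate (col ~187), and the knob is at (71,109). One last numeric check that the plunger is home, from the fixed cameras.

Run:
```python
from m import *
s=snap("scene");t=snap("top");w=snap("wrist")
f=lambda c,i:[(ce,st) for ce,st in blobs(mask(c,*RED),15)[0]]
S=f(s,0);T=f(t,0)
for n,b in(("s",S),("t",T)): print(n,[(ce.round(1).tolist(),st.tolist()) for ce,st in b])
ks=min(S,key=lambda b:b[0][1])[0]; W=f(w,0)[1][0]
print("tri s-w",tri(ray(s,ks),ray(w,W)))
print([np.round(proj(s,[.5213,.2388,.112+p]),1).tolist() for p in(0,.004,.008)])
```

```text
s [([376.9, 226.9], [374, 224, 7, 7, 38]), ([363.4, 252.3], [358, 249, 12, 7, 28])]
t [([231.4, 199.8], [230, 193, 4, 15, 47]), ([228.0, 213.0], [225, 210, 7, 7, 45])]
tri s-w [0.52193546 0.24352216 0.11521772]
[[376.4, 226.6], [376.5, 225.8], [376.6, 225.0]]
```

```bash
python3 -c "
from rig import ctrl
print(ctrl.job_done())"
```

```text
the job is handed in; nothing more can be done
None
```

I reset the stop to the hole by the red tape and slid the walnut rail along the fence onto the stop plate. The job was handed in at about 27 s; no verdict was reported.

- **Stop:** I pulled the plunger up about 9.7 mm and slid the carriage 80 mm. I then loosened the grip and dragged the carriage on until the pin snapped in, about 5 mm short of the tape's middle. The sideways force at the tool stayed under about 8 N.
- **Rail:** I pushed it sideways to the fence (about 10 N), then along from its end until it met the stop. The force there rose to about 17 N before I backed off clear.

**Last checks:**
- **Plunger:** The scene camera puts the knob at the fully-home height (row 226.9, predicted 226.6). The final wrist view was less clear: its rim column fell 1–4 mm above home, and combining the two views gave a centre of 115 mm against 112 mm. I trusted the scene view and the earlier close-up, which showed it home.
- **Rail:** It lies about 0.001 rad off the jig and is in contact with the fence and the stop plate. Its face measured 1–1.5 mm from where I expected it, which is within the calibration.

**Fingertip disagreement:** In the camera views the fingertips ended about 35–40 mm behind the stated TCP. My first grasp closed on air above the knob, so I lowered the tool and grasped again.

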